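# Let the cedar box breathe, then ease its lid shut

### The arm

A 6-joint arm with a two-finger parallel gripper is mounted at the origin on the work surface. World frame = base frame: x ahead of the robot, y to its left, z up, the work surface at z = 0. Lengths are in m, angles in rad, forces in N, time in s.
With the tool pointing down it reaches from about 0.425 to 0.95 m from the base axis. Payload 14.7 kg.
Tool frame: the origin (TCP) lies on the centre line of the jaws, within the pads' length; the fingertips stand 22 mm ahead of it and the grasp point (between the pads) lies 3 mm ahead of it; z points along the fingers, y is the line along which they close (so a half turn about z gives the same grasp; the last joint's range is limited). The gripper opens to 85 mm and grips with 20 to 120 N. Pads are 22 mm wide; open, the fingers measure 114 mm over their backs; the gripper's body (76 mm by 85 mm) begins 54 mm behind the grasp point. The pads swing forward as they close: fully open they stand 13 mm farther back than shut.
Start: joints at [1.163, 0.48, 1.596, -0, 1.065, -0.047], TCP at [0.229, 0.608, 0.253] pointing down, gripper open.
Joint ranges: [-2.75, 2.75], [-0.82, 2.05], [0.23, 2.67], [-1.56, 4.7], [0.09, 2.69], [-2.92, 2.92]. Speed limits (rad/s): [1.89, 1.89, 2.39, 3.01, 3.01, 3.01].

### API

Orientations are given as a rotation vector (axis times angle).
In Python, from station import get_state, grab_frame, finish_job gives the robot as it stands.
- The arm moves only by the tool carry_out, never from a script. Its argument "moves" is a list of rows, each an object with "translation": the shift along the tool's x, y, z scaled (see below), a list of three; "yaw": the turn about the tool's z scaled (see below); "hand": the gripper's target within -1 to 1 (fully open at 1, half-way at 0, shut at -1). In form: [{"translation": [x, y, z], "yaw": yaw, "hand": hand}, ...]. A call has 1 to 5 rows; each row is the pose to reach, as a shift and turn from the pose commanded when the call began, along the tool's axes at that moment; what a row does not reach only later rows make up. The controller multiplies each number of a shift by 10 cm and each number of a turn by 0.5 rad. A row lasts 1/8 s, in which the tool goes at most 62.5 mm and 10.7 degrees, less where a joint would pass 70% of its speed; a pose out of reach is approached as far as the arm can. A call with a number of a shift or a turn outside -1 to 1 is refused whole. A call with a gripper value outside its range is refused whole. The fingers move at their own pace and stop on an object; the grip force is fixed at half the most. Time passes only in rows, so rows that repeat a pose let the fingers close. It gives the time, the measured TCP pose, the force, the opening and the grip force at its end, in the units of the state.
- get_state(): the state, without advancing time (a new reading comes with each control period).
- grab_frame(name): name is "scene" or "top" or "wrist"; returns a dict with "frame" (480x640x3 uint8, red, green, blue), "depth" (480x640 float32, m along the optical axis (not along the pixel's ray), 0 where there is no reading), "fx", "fy", "cx", "cy" (pixels), "R" (3x3) and "t" (3): a world point X has camera coordinates R X + t. Camera axes: x right, y down, z forward; pixel columns grow to the right and rows downward; lengths in m; the calibration is good to about 2 mm. A picture is of the moment at which its call begins.
- finish_job(): hands the job in; it is judged then, once.
The state is a dict: "t": time; "joints": joint angles; "joint_vel": joint speeds; "joint_torque": joint torques, N m; "eef_pos": TCP position; "tcp_rot": TCP orientation; "force": force on the tool from outside, world axes, zero at the start; "torque": the same for the moment, N m; "grip_width": finger opening in m; "finger_force": force on a finger pad.
Only numpy, scipy, OpenCV 4.12 (cv2) and the standard library are available. Lean on these libraries where they do the work, as an engineer would, in place of code of your own. Each camera call takes 0.05 s, during which the arm holds its last target. There are 200 camera calls.

### The job

The spectacle case has been left with one end under the front lever of the cedar scent box: slide it along the tabletop out of the lever's way, without picking it up. Then press the lever down all the way so that the lid stands wide open, keep it open for two full seconds, and let the lever up gently so the lid settles fully shut without slamming. Open the lid only with the lever, and leave the other things on the table where they are.

Things in the scene. Friction and masses are not known exactly. Their poses are not given: they have to be found in the camera images.
- scent_box: dark wooden box with iron straps, 140 (x) by 180 (y) by 100 mm tall, fixed to the table; shut lid's top at 112 mm (finial to 136). Origin: centre of its underside. Its own -x side is the front, roughly facing the robot, where the lever sticks out from a hinge 78 mm in front of the origin, 47 mm up. The lid hinges at the back (+x) and opens up and back, away from the lever.
- lever_pad (a point): centre of the top face of the lever's pad, an iron plate 36 mm long (box's x) by 40 mm wide, 6 mm thick, on a 14 mm wide bar. At rest 164 mm in front of the box's origin, 65 mm above the table, sloping up 0.17 rad to its tip 18 mm further out; fully pressed about 27 mm above the table and 163 mm in front, sloping down 0.27 rad.
- lever (a joint): lever angle in rad: 0 at rest (up), grows as the pad is pressed down, stop at 0.44. Pressing takes about 1 to 8 N at the pad up to the stop (most at the beginning); there is no latch or brake: the lid's weight pushes the lever back up as soon as it is let go.
- lid (a joint): lid angle in rad: 0 shut, 1.1 wide open. Linked to the lever: lid = 2.5 x lever, so 10 mm at the pad is about 0.28 rad of lid. Let go, the lid drops freely and slams; brought down over two seconds or so it is gentle.
- lid_front (a point): middle of the lid's front edge, 106 mm above the table when shut.
- case_center (a point): centre of the loose spectacle case: a beige rounded box with a brass seam line, 165 (its x) by 56 (y) by 36 mm tall, about 0.16 kg, lying flat on the table; this point is 18 mm above its underside. Its long x axis points roughly at the box; its far end starts under the lever pad by about 20 to 40 mm, so the lever cannot go down much more than half way before it meets the case.
- candle: white candle pot, round, 60 mm across, 50 mm tall, standing to the box's +y side of the spectacle case, to be left alone; origin at the centre of its underside.
- diffuser: amber bottle with wooden reeds, 60 mm across, glass 90 mm tall, reeds to 190 mm, beside the box on its -y side, to be left alone; origin at the centre of its underside.
- figurine: white ceramic figurine, 56 mm across at the foot, 135 mm tall, beside the box on its +y side, to be left alone; origin at the centre of its underside.
- key_bowl: steel bowl 110 mm across, 40 mm tall, on the box's -y side of the spectacle case but further off, to be left alone; origin at the centre of its underside.
- photo_frame: leaning wooden picture frame 130 mm wide, 170 mm tall, off to the robot's right, to be left alone; origin at the foot of the picture.
- books: two stacked books, 160 by 220 mm, 54 mm tall, off to the robot's left, to be left alone; origin at the centre of the underside.
- lid_panel: the lid board itself, 150 by 190 by 12 mm, wood with two iron straps and a small finial; not to be touched. Origin at the centre of the board, 106 mm above the table when shut; the hinge line is 73 mm further back.
Not all that is in view belongs to the job. There is more than one size of the part that bears case_center; the job needs the smallest.

How it is judged:
By the outcome, as a careful person would: the job done as asked, in the order asked, and still so for the second after the job is handed in, with the robot touching nothing.
It also fails if it takes over 56 s, if anything falls off the work surface, if the arm or the gripper's body presses on something with over 40 N, if the wrist force passes 120 N, or if a joint passes its speed limit or range.

## Working session

There is one attempt and no reset: what is moved stays moved. The work goes in short steps, Python scripts to look and compute and a tool call to move; the robot and the scene stay as the last step left them, time stands still between calls to the robot, and variables do not carry over. Pictures are saved under pics/ and viewed, at most 10 in all, crops included, and the job is handed in when it is done.

Besides the shell and the picture viewer there is one more tool, called after "Request:" by a JSON object that holds its "api" and its "payload", one argument or row to a line. carry_out: Moves the arm, as the interface text tells. Its arguments: {"type":"object","properties":{"moves":{"type":"array"}},"required":["moves"]}

```bash
mkdir -p pics; cat > h.py <<'E'
import numpy as np, cv2
from station import *
def snap(n,f):
    d=grab_frame(n); cv2.imwrite(f'pics/{f}.png',d['frame'][:,:,::-1]); np.savez(f'{f}.npz',**d); return d
def world(d):
    Z=d['depth'].astype(float); v,u=np.mgrid[:480,:640]
    c=np.stack([(u-d['cx'])/d['fx']*Z,(v-d['cy'])/d['fy']*Z,Z],-1)
    return (c-d['t'])@d['R']
E
python3 - <<'E'
from h import *
for n in('top','scene'): snap(n,n+'1')
s=get_state(); print(s['t'],s['eef_pos'],s['tcp_rot'],s['force'],s['grip_width'])
E
```

```text
0.1 [0.22931879 0.60785561 0.25271921] [-5.63581531e-01 -3.09040741e+00  1.65253472e-03] [-0.00280556 -0.14103158 -0.89376871] 0.08503971509272537
```

View pics/top1.png

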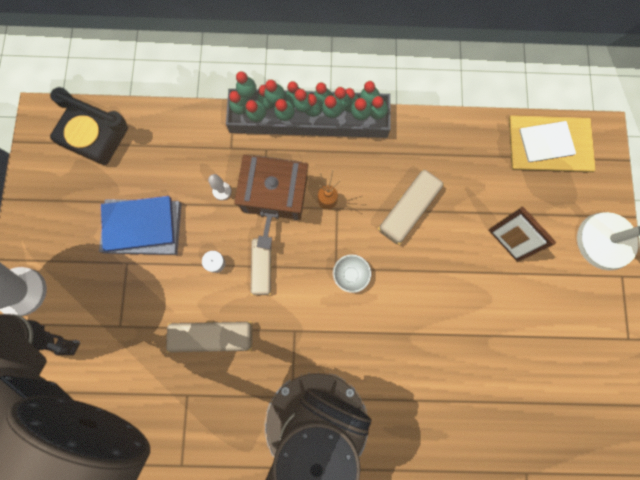

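View pics/scene1.png

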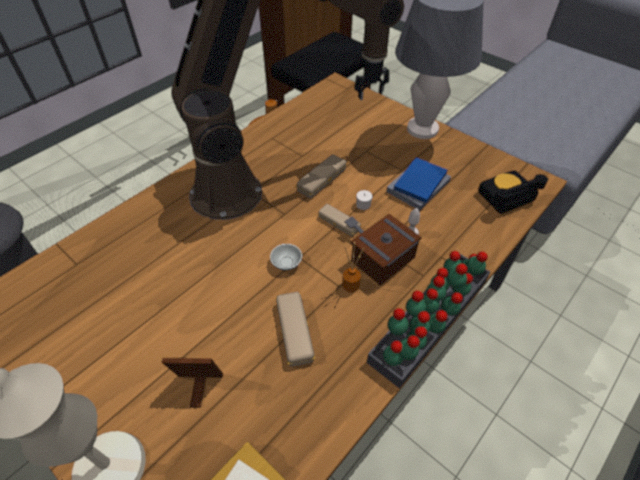

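The top view shows the small case at (261,267) under the lever pad at (265,240). The box is at (272,187), the candle at (212,261), the bowl at (352,274), and two larger decoy cases at (412,207) and (208,337).

```bash
python3 - <<'E'
from h import *
d=dict(np.load('top1.npz')); W=world(d)
for n,(u,v) in dict(candle=(212,261),bowl=(352,274),diff=(327,197),fig=(220,188),pad=(265,241),finial=(272,183),table=(300,300),books=(137,223)).items(): print(n,W[v,u].round(3))
x,y,z=W[...,0],W[...,1],W[...,2]
# case: z about .036 near pixel window
def win(m,u0,u1,v0,v1):
    k=np.zeros_like(m);k[v0:v1,u0:u1]=1;return m&k
m=win((z>.028)&(z<.044),245,276,235,300); P=W[m][:,:2].astype(np.float32)
print('case',len(P),P.min(0),P.max(0),cv2.minAreaRect(P))
m=win((z>.10)&(z<.118),225,315,145,225); P=W[m][:,:2].astype(np.float32)
print('lid',len(P),cv2.minAreaRect(P), cv2.boxPoints(cv2.minAreaRect(P)))
m=win((z>.053)&(z<.08),250,285,225,250); P=W[m]; print('lever',len(P),P.mean(0),cv2.minAreaRect(P[:,:2].astype(np.float32)))
m=win((z>.02)&(z<.06),195,230,245,280); P=W[m];print('candle',P.mean(0),P.min(0),P.max(0))
m=win((z>.02)&(z<.06),330,375,250,296); P=W[m];print('bowl',P.min(0),P.max(0))
m=win((z>.02)&(z<.08),155,260,310,360); P=W[m];print('decoy',P.min(0),P.max(0))
im=d['frame'][130:310,180:400]; cv2.imwrite('pics/c1.png',cv2.resize(im,None,fx=3.3,fy=3.3,interpolation=2)[:,:,::-1])
E
```

```text
candle [0.447 0.311 0.05 ]
bowl [ 0.426 -0.094  0.009]
diff [ 0.641 -0.014  0.072]
fig [0.658 0.298 0.074]
pad [0.507 0.161 0.065]
finial [0.66  0.142 0.127]
table [0.346 0.057 0.   ]
books [0.553 0.537 0.049]
case 923 [0.35983005 0.14386366] [0.52203894 0.20294355] ((0.4412679672241211, 0.17456462979316711), (0.16279694437980652, 0.05597083643078804), 2.8659026622772217)
lid 3319 ((0.6683350801467896, 0.14557725191116333), (0.1901174932718277, 0.15489263832569122), 83.51754760742188) [[0.5806519  0.05986986]
 [0.7345542  0.04238266]
 [0.7560183  0.23128465]
 [0.602116   0.24877185]]
lever 222 [0.51394584 0.16242654 0.06375908] ((0.5220951437950134, 0.1622321605682373), (0.039392903447151184, 0.06892741471529007), 85.75160217285156)
candle [0.44765638 0.30884419 0.04878367] [0.42019635 0.28214049 0.02135593] [0.47734469 0.34046011 0.0575986 ]
bowl [ 0.37213732 -0.14464129  0.02003465] [ 0.47998599 -0.03931472  0.04588161]
decoy [0.19206734 0.189281   0.02646558] [0.28049002 0.42699021 0.05982626]
```

View pics/c1.png

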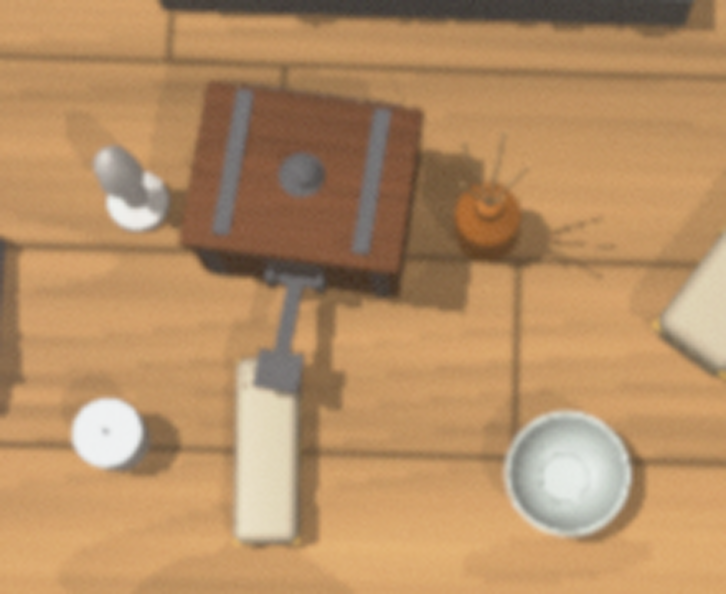

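```bash
cat >> h.py <<'E'
from scipy.spatial.transform import Rotation as Ro
def to(x,y,z,tooly):  # units for a move to world xyz, tool y at heading tooly (rad)
    s=get_state(); R=Ro.from_rotvec(s['tcp_rot']).as_matrix(); p=s['eef_pos']
    h=np.arctan2(R[1,1],R[0,1]); dy=-((tooly-h+np.pi/2)%np.pi-np.pi/2)
    print('t',s['t'],'pos',p.round(4),'zax',R[:,2].round(3),'head',h.round(3),'F',s['force'].round(2),'w',s['grip_width'].round(4),'J6',s['joints'][5].round(2))
    print('units',(R.T@(np.array([x,y,z])-p)/.1).round(3),'yaw',round(dy/.5,3))
E
python3 -c "
from h import *
to(.445,.174,.25,np.pi/2+.05)"
```

```text
Traceback (most recent call last):
  File "h.py", line 13, in to
    print('t',s['t'],'pos',p.round(4),'zax',R[:,2].round(3),'head',h.round(3),'F',s['force'].round(2),'w',s['grip_width'].round(4),'J6',s['joints'][5].round(2))
                                                                                                          ^^^^^^^^^^^^^^^^^^^^^
AttributeError: 'float' object has no attribute 'round'
```

Request:
{"api": "carry_out", "payload": {
  "moves": [
    {"translation":[-0.9,-0.83,0],"yaw":-0.82,"hand":0.6},
    {"translation":[-0.9,-0.83,0],"yaw":-0.82,"hand":0.6},
    {"translation":[-0.9,-0.83,0],"yaw":-0.82,"hand":0.6}
  ]
}}

```text
t: 0.48
eef_pos: [0.2854, 0.4954, 0.2531]
tcp_rot: [0.08, -3.14, 0.003]
force: [-0.3, 0.0, 0.4]
grip_width: 0.0685
finger_force: 0.0
```

```bash
python3 -c "
from h import *
to(.445,.174,.15,np.pi/2+.05)"
```

```text
Traceback (most recent call last):
  File "h.py", line 13, in to
    print('t',s['t'],'pos',p.round(4),'zax',R[:,2].round(3),'head',h.round(3),'F',s['force'].round(2),'w',s['grip_width'].round(4),'J6',s['joints'][5].round(2))
                                                                                                          ^^^^^^^^^^^^^^^^^^^^^
AttributeError: 'float' object has no attribute 'round'
```

Request:
{"api": "carry_out", "payload": {
  "moves": [
    {"translation":[-0.48,-1,0],"yaw":0,"hand":0.6},
    {"translation":[-0.48,-1,0],"yaw":0,"hand":0.6}
  ]
}}

```text
t: 0.72
eef_pos: [0.3375, 0.3995, 0.253]
tcp_rot: [0.078, -3.14, 0.001]
force: [1.0, 0.1, -0.4]
grip_width: 0.0681
finger_force: 0.0
```

Request:
{"api": "carry_out", "payload": {
  "moves": [
    {"translation":[-0.48,-1,0],"yaw":0,"hand":0.6},
    {"translation":[-0.48,-1,0],"yaw":0,"hand":0.6}
  ]
}}

```text
t: 0.98
eef_pos: [0.3906, 0.3017, 0.2532]
tcp_rot: [0.077, -3.14, 0.0]
force: [0.5, 1.0, 0.4]
grip_width: 0.0681
finger_force: 0.0
```

Request:
{"api": "carry_out", "payload": {
  "moves": [
    {"translation":[-0.48,-1,0],"yaw":0,"hand":0.6},
    {"translation":[-0.48,-1,0],"yaw":0,"hand":0.6},
    {"translation":[-0.48,-1,0],"yaw":0,"hand":0.6}
  ]
}}

```text
t: 1.35
eef_pos: [0.4441, 0.2036, 0.2532]
tcp_rot: [0.071, -3.141, 0.001]
force: [-0.1, 1.3, -0.0]
grip_width: 0.0682
finger_force: 0.0
```

```bash
sed -i "s/s\['grip_width'\].round(4)/s['grip_width']/" h.py; python3 -c "
from h import *
to(.445,.174,.15,np.pi/2+.05); d=snap('wrist','w1'); W=world(d);z=W[...,2]
m=(z>.028)&(z<.041)&(abs(W[...,0]-.44)<.1)&(abs(W[...,1]-.17)<.06);print(m.sum());print(cv2.minAreaRect(W[m][:,:2].astype(np.float32)))"
```

```text
t 1.35 pos [0.4441 0.2036 0.2532] zax [-0. -0. -1.] head 1.616 F [-0.09  1.26 -0.03] w 0.0682199367603343 J6 -1.25
units [ 0.004 -0.295  1.032] yaw -0.009
10459
((0.43965381383895874, 0.17616328597068787), (0.1629715859889984, 0.05573374032974243), 2.0000534057617188)
```

View pics/w1.png

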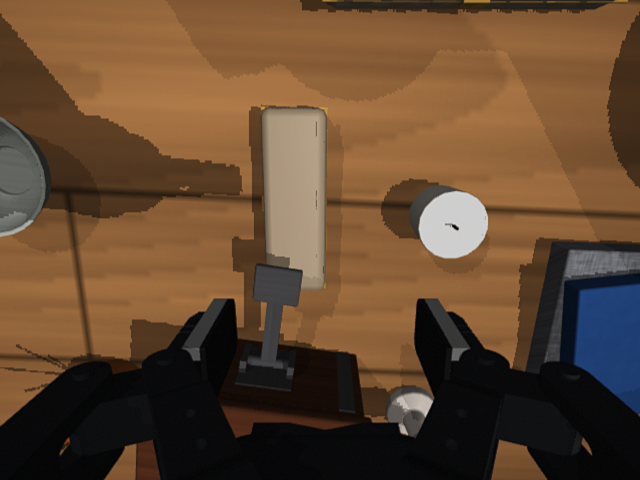

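The wrist view shows the case centred at (295,195), the lever pad over its far end at (277,285), and the candle at (452,222). Its measurement agrees with the top camera, so I'll straddle the case without squeezing it.

Request:
{"api": "carry_out", "payload": {
  "moves": [
    {"translation":[0.03,-0.28,0.3],"yaw":0,"hand":0.65},
    {"translation":[0.03,-0.28,0.9],"yaw":0,"hand":0.65},
    {"translation":[0.03,-0.28,1],"yaw":0,"hand":0.65},
    {"translation":[0.03,-0.28,1],"yaw":0,"hand":0.65}
  ]
}}

```text
t: 1.9
eef_pos: [0.4411, 0.1788, 0.1536]
tcp_rot: [0.079, -3.139, 0.0]
force: [-0.1, -0.2, 0.2]
grip_width: 0.0706
finger_force: 0.0
```

```bash
python3 -c "
from h import *
to(.442,.176,.033,np.pi/2+.04)"
```

```text
t 1.9 pos [0.4411 0.1788 0.1536] zax [-0.001 -0.    -1.   ] head 1.621 F [-0.07 -0.16  0.18] w 0.07060047734512132 J6 -1.3
units [-0.009 -0.028  1.206] yaw 0.021
```

Request:
{"api": "carry_out", "payload": {
  "moves": [
    {"translation":[-0.01,-0.03,0.3],"yaw":0.02,"hand":0.65},
    {"translation":[-0.01,-0.03,0.6],"yaw":0.02,"hand":0.65},
    {"translation":[-0.01,-0.03,0.85],"yaw":0.02,"hand":0.65},
    {"translation":[-0.01,-0.03,1],"yaw":0.02,"hand":0.65},
    {"translation":[-0.01,-0.03,1],"yaw":0.02,"hand":0.65}
  ]
}}

```text
t: 2.52
eef_pos: [0.4428, 0.1755, 0.0536]
tcp_rot: [-0.062, 3.141, 0.0]
force: [0.3, 0.8, -0.1]
grip_width: 0.0708
finger_force: 0.0
```

Request:
{"api": "carry_out", "payload": {
  "moves": [
    {"translation":[0,0,0.1],"yaw":0,"hand":0.65},
    {"translation":[0,0,0.2],"yaw":0,"hand":0.65},
    {"translation":[0,0,0.2],"yaw":0,"hand":0.5},
    {"translation":[0,0,0.2],"yaw":0,"hand":0.5}
  ]
}}

```text
t: 3.02
eef_pos: [0.4425, 0.1751, 0.0333]
tcp_rot: [0.062, -3.141, 0.0]
force: [0.7, -0.1, 0.3]
grip_width: 0.0638
finger_force: 0.0
```

```bash
python3 -c "
from h import *
to(.442,.080,.033,np.pi/2+.04)"
```

```text
t 3.025 pos [0.4425 0.1751 0.0333] zax [-0. -0. -1.] head 1.61 F [ 0.72 -0.06  0.33] w 0.06379497672526853 J6 -1.3
units [ 0.042 -0.95   0.003] yaw -0.002
```

Request:
{"api": "carry_out", "payload": {
  "moves": [
    {"translation":[0,-0.08,0],"yaw":0,"hand":0.5},
    {"translation":[0,-0.18,0],"yaw":0,"hand":0.5},
    {"translation":[0,-0.28,0],"yaw":0,"hand":0.5},
    {"translation":[0,-0.38,0],"yaw":0,"hand":0.5},
    {"translation":[0,-0.48,0],"yaw":0,"hand":0.5}
  ]
}}

```text
t: 3.65
eef_pos: [0.4444, 0.1263, 0.0333]
tcp_rot: [-0.061, 3.141, 0.0]
force: [-0.4, 1.7, 1.3]
grip_width: 0.0641
finger_force: 0.9
```

Request:
{"api": "carry_out", "payload": {
  "moves": [
    {"translation":[0,-0.1,0],"yaw":0,"hand":0.5},
    {"translation":[0,-0.2,0],"yaw":0,"hand":0.5},
    {"translation":[0,-0.3,0],"yaw":0,"hand":0.5},
    {"translation":[0,-0.4,0],"yaw":0,"hand":0.5},
    {"translation":[0,-0.48,0],"yaw":0,"hand":0.5}
  ]
}}

```text
t: 4.28
eef_pos: [0.4462, 0.0785, 0.0333]
tcp_rot: [0.061, -3.141, 0.0]
force: [0.3, 1.5, 1.4]
grip_width: 0.064
finger_force: 0.8
```

Request:
{"api": "carry_out", "payload": {
  "moves": [
    {"translation":[0,0.02,0],"yaw":0,"hand":0.65},
    {"translation":[0,0.02,0],"yaw":0,"hand":0.65},
    {"translation":[0,0.02,-0.3],"yaw":0,"hand":0.65},
    {"translation":[0,0.02,-0.8],"yaw":0,"hand":0.65},
    {"translation":[0,0.02,-1],"yaw":0,"hand":0.65}
  ]
}}

```text
t: 4.9
eef_pos: [0.4469, 0.0816, 0.1355]
tcp_rot: [-0.063, 3.138, 0.0]
force: [0.2, 0.2, -1.0]
grip_width: 0.0706
finger_force: 0.0
```

Request:
{"api": "carry_out", "payload": {
  "moves": [
    {"translation":[-0.2,0.3,0],"yaw":0,"hand":-1},
    {"translation":[-0.2,0.8,0],"yaw":0,"hand":-1},
    {"translation":[-0.2,0.8,0],"yaw":0,"hand":-1},
    {"translation":[-0.2,0.8,0],"yaw":0,"hand":-1}
  ]
}}

```text
t: 5.4
eef_pos: [0.4625, 0.1621, 0.1331]
tcp_rot: [0.064, -3.14, 0.0]
force: [0.1, -0.8, -0.5]
grip_width: 0.0006
finger_force: 0.0
```

```bash
python3 -c "
from h import *
to(.505,.164,.12,np.pi/2-.113); d=snap('wrist','w2'); W=world(d);z=W[...,2]
m=(z>.028)&(z<.041)&(abs(W[...,0]-.44)<.1)&(abs(W[...,1]-.08)<.06);print(m.sum());print(cv2.minAreaRect(W[m][:,:2].astype(np.float32)))
d=snap('top','t2'); W=world(d);z=W[...,2];v,u=np.mgrid[:480,:640]
for n,a,c in(('w',.053,.08),):
  m=(z>a)&(z<c)&(abs(W[...,0]-.51)<.05)&(abs(W[...,1]-.16)<.04);print(m.sum(),W[m].mean(0) if m.any() else 0)
"
```

```text
t 5.4 pos [0.4625 0.1621 0.1331] zax [-0.001 -0.    -1.   ] head 1.611 F [ 0.12 -0.76 -0.54] w 0.000647524519964479 J6 -1.34
units [-0.426  0.002  0.131] yaw 0.307
26386
((0.4435943365097046, 0.08375751227140427), (0.16309888660907745, 0.05465492606163025), 2.0718932151794434)
0 0
```

View pics/w2.png

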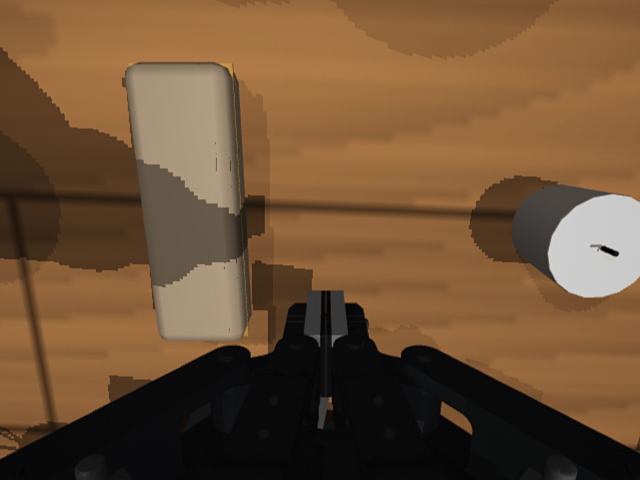

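The case (seen at (190,200)) now lies at y≈0.084, about 25 mm clear of the pad, and the candle at (600,245) hasn't moved. Next I'll refine the pad position from the first wrist frame.

```bash
python3 -c "
from h import *
d=dict(np.load('w1.npz')); W=world(d);z=W[...,2];v,u=np.mgrid[:480,:640]
m=(z>.055)&(z<.075)&(u>245)&(u<310)&(v>255)&(v<310);P=W[m];print(P.mean(0),P[:,2].min(),P[:,2].max(),cv2.minAreaRect(P[:,:2].astype(np.float32)))
"
```

```text
[0.50469855 0.16526992 0.06366715] 0.05805534570654262 0.06824597716021552 ((0.5084837675094604, 0.16481858491897583), (0.03990090638399124, 0.0437404029071331), 83.61282348632812)
```

Request:
{"api": "carry_out", "payload": {
  "moves": [
    {"translation":[-0.2,0.02,0.1],"yaw":0.3,"hand":-1},
    {"translation":[-0.41,0.02,0.13],"yaw":0.3,"hand":-1},
    {"translation":[-0.41,0.02,0.3],"yaw":0.3,"hand":-1},
    {"translation":[-0.41,0.02,0.38],"yaw":0.3,"hand":-1},
    {"translation":[-0.41,0.02,0.38],"yaw":0.3,"hand":-1}
  ]
}}

```text
t: 6.12
eef_pos: [0.5033, 0.1648, 0.0949]
tcp_rot: [-0.175, -3.135, 0.001]
force: [-0.3, 0.3, 0.0]
grip_width: -0.0001
finger_force: 0.0
```

```bash
python3 -c "
from h import *
to(.503,.165,.075,np.pi/2-.113)"
```

```text
t 6.125 pos [0.5033 0.1648 0.0949] zax [-0.001 -0.    -1.   ] head 1.459 F [-0.29  0.3   0.04] w -0.00013321388825421828 J6 -1.2
units [0.002 0.001 0.199] yaw 0.003
```

Request:
{"api": "carry_out", "payload": {
  "moves": [
    {"translation":[0,0,0.04],"yaw":0,"hand":-1},
    {"translation":[0,0,0.08],"yaw":0,"hand":-1},
    {"translation":[0,0,0.12],"yaw":0,"hand":-1},
    {"translation":[0,0,0.16],"yaw":0,"hand":-1},
    {"translation":[0,0,0.2],"yaw":0,"hand":-1}
  ]
}}

```text
t: 6.75
eef_pos: [0.5036, 0.1655, 0.0751]
tcp_rot: [-0.174, -3.136, 0.0]
force: [-3.0, 0.7, 5.3]
grip_width: -0.0002
finger_force: 2.6
```

Request:
{"api": "carry_out", "payload": {
  "moves": [
    {"translation":[0,0,0.04],"yaw":0,"hand":-1},
    {"translation":[0,0,0.08],"yaw":0,"hand":-1},
    {"translation":[0,0,0.12],"yaw":0,"hand":-1},
    {"translation":[0,0,0.16],"yaw":0,"hand":-1},
    {"translation":[0,0,0.18],"yaw":0,"hand":-1}
  ]
}}

```text
t: 7.38
eef_pos: [0.5042, 0.1655, 0.057]
tcp_rot: [0.174, 3.136, 0.0]
force: [0.4, -0.1, 3.7]
grip_width: 0.0002
finger_force: 1.7
```

```bash
python3 -c "
from h import *
to(.503,.165,.053,np.pi/2-.113);d=snap('scene','s2')
cv2.imwrite('pics/s2c.png',cv2.resize(d['frame'][130:310,250:500],None,fx=3,fy=3)[:,:,::-1])"
```

```text
t 7.375 pos [0.5042 0.1655 0.057 ] zax [ 0.  0. -1.] head 1.46 F [ 0.39 -0.08  3.68] w 0.0001963566714560353 J6 -1.2
units [ 0.011 -0.006  0.04 ] yaw 0.005
```

View pics/s2c.png

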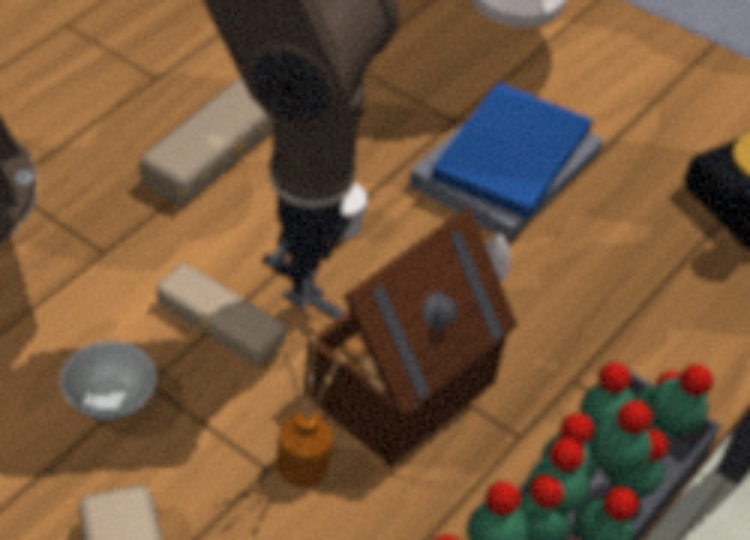

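The lid (crop (430,310)) is opening and the case (220,310) is clear of the lever. I'll press on in small steps to the stop.

Request:
{"api": "carry_out", "payload": {
  "moves": [
    {"translation":[0,0,0.02],"yaw":0,"hand":-1},
    {"translation":[0,0,0.04],"yaw":0,"hand":-1},
    {"translation":[0,0,0.05],"yaw":0,"hand":-1},
    {"translation":[0,0,0.05],"yaw":0,"hand":-1}
  ]
}}

```text
t: 7.92
eef_pos: [0.5037, 0.1655, 0.0522]
tcp_rot: [-0.174, -3.136, 0.0]
force: [-0.2, -0.1, 1.6]
grip_width: -0.0001
finger_force: 0.8
```

Request:
{"api": "carry_out", "payload": {
  "moves": [
    {"translation":[0,0,0.01],"yaw":0,"hand":-1},
    {"translation":[0,0,0.02],"yaw":0,"hand":-1},
    {"translation":[0,0,0.02],"yaw":0,"hand":-1}
  ]
}}

```text
t: 8.3
eef_pos: [0.5039, 0.1655, 0.0502]
tcp_rot: [0.174, 3.137, 0.0]
force: [0.7, -0.5, 1.4]
grip_width: -0.0
finger_force: 0.5
```

Not at the stop yet. I'll continue until the force rises.

Request:
{"api": "carry_out", "payload": {
  "moves": [
    {"translation":[0,0,0.01],"yaw":0,"hand":-1},
    {"translation":[0,0,0.02],"yaw":0,"hand":-1},
    {"translation":[0,0,0.02],"yaw":0,"hand":-1}
  ]
}}

```text
t: 8.68
eef_pos: [0.5041, 0.1656, 0.0494]
tcp_rot: [0.174, 3.136, 0.0]
force: [-5.1, -1.7, 28.9]
grip_width: -0.0001
finger_force: 14.7
```

Request:
{"api": "carry_out", "payload": {
  "moves": [
    {"translation":[0,0,0.01],"yaw":0,"hand":-1},
    {"translation":[0,0,0.01],"yaw":0,"hand":-1}
  ]
}}

```text
t: 8.93
eef_pos: [0.5042, 0.1656, 0.0491]
tcp_rot: [0.174, 3.135, 0.001]
force: [-9.8, -2.4, 45.3]
grip_width: 0.0001
finger_force: 23.2
```

Stop reached. I'll ease off to about 20 N and hold.

Request:
{"api": "carry_out", "payload": {
  "moves": [
    {"translation":[0,0,-0.015],"yaw":0,"hand":-1},
    {"translation":[0,0,-0.015],"yaw":0,"hand":-1},
    {"translation":[0,0,-0.015],"yaw":0,"hand":-1},
    {"translation":[0,0,-0.015],"yaw":0,"hand":-1},
    {"translation":[0,0,-0.015],"yaw":0,"hand":-1}
  ]
}}

```text
t: 9.55
eef_pos: [0.5041, 0.1656, 0.0496]
tcp_rot: [0.174, 3.136, 0.0]
force: [-3.5, -2.1, 22.0]
grip_width: 0.0001
finger_force: 10.5
```

Request:
{"api": "carry_out", "payload": {
  "moves": [
    {"translation":[0,0,0],"yaw":0,"hand":-1},
    {"translation":[0,0,0],"yaw":0,"hand":-1},
    {"translation":[0,0,0],"yaw":0,"hand":-1},
    {"translation":[0,0,0],"yaw":0,"hand":-1},
    {"translation":[0,0,0],"yaw":0,"hand":-1}
  ]
}}

```text
t: 10.18
eef_pos: [0.5041, 0.1655, 0.0496]
tcp_rot: [0.174, 3.136, 0.0]
force: [-3.1, -0.5, 21.1]
grip_width: 0.0001
finger_force: 10.5
```

Request:
{"api": "carry_out", "payload": {
  "moves": [
    {"translation":[0,0,0],"yaw":0,"hand":-1},
    {"translation":[0,0,0],"yaw":0,"hand":-1},
    {"translation":[0,0,0],"yaw":0,"hand":-1},
    {"translation":[0,0,0],"yaw":0,"hand":-1},
    {"translation":[0,0,0],"yaw":0,"hand":-1}
  ]
}}

```text
t: 10.8
eef_pos: [0.5041, 0.1656, 0.0496]
tcp_rot: [0.174, 3.136, 0.0]
force: [-3.6, -0.9, 21.2]
grip_width: 0.0003
finger_force: 10.5
```

Request:
{"api": "carry_out", "payload": {
  "moves": [
    {"translation":[0,0,0],"yaw":0,"hand":-1},
    {"translation":[0,0,0],"yaw":0,"hand":-1},
    {"translation":[0,0,0],"yaw":0,"hand":-1},
    {"translation":[0,0,0],"yaw":0,"hand":-1},
    {"translation":[0,0,0],"yaw":0,"hand":-1}
  ]
}}

```text
t: 11.42
eef_pos: [0.5041, 0.1656, 0.0496]
tcp_rot: [0.174, 3.136, 0.0]
force: [-3.6, -0.9, 22.0]
grip_width: -0.0002
finger_force: 10.5
```

Request:
{"api": "carry_out", "payload": {
  "moves": [
    {"translation":[0,0,0],"yaw":0,"hand":-1},
    {"translation":[0,0,0],"yaw":0,"hand":-1},
    {"translation":[0,0,0],"yaw":0,"hand":-1},
    {"translation":[0,0,0],"yaw":0,"hand":-1},
    {"translation":[0,0,0],"yaw":0,"hand":-1}
  ]
}}

```text
t: 12.05
eef_pos: [0.5041, 0.1656, 0.0496]
tcp_rot: [0.174, 3.136, 0.0]
force: [-3.3, -2.0, 20.8]
grip_width: 0.0003
finger_force: 10.5
```

```bash
python3 -c "
from h import *
d=snap('scene','s3')
cv2.imwrite('pics/s3c.png',cv2.resize(d['frame'][130:310,250:500],None,fx=3,fy=3)[:,:,::-1])"
```

```text
(no output)
```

View pics/s3c.png

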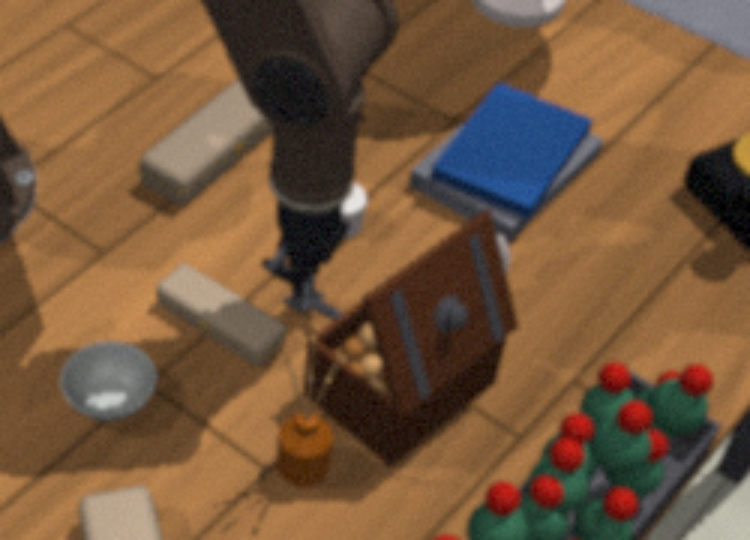

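The lid stands wide open (crop (440,310)) and has been held for over 3 s. Now I'll let it up slowly at about 12 mm/s.

Request:
{"api": "carry_out", "payload": {
  "moves": [
    {"translation":[0,0,-0.015],"yaw":0,"hand":-1},
    {"translation":[0,0,-0.03],"yaw":0,"hand":-1},
    {"translation":[0,0,-0.045],"yaw":0,"hand":-1},
    {"translation":[0,0,-0.06],"yaw":0,"hand":-1},
    {"translation":[0,0,-0.075],"yaw":0,"hand":-1}
  ]
}}

```text
t: 12.72
eef_pos: [0.5036, 0.1655, 0.0563]
tcp_rot: [-0.174, -3.136, 0.0]
force: [-2.1, 0.3, 1.9]
grip_width: 0.0002
finger_force: 1.4
```

Request:
{"api": "carry_out", "payload": {
  "moves": [
    {"translation":[0,0,-0.015],"yaw":0,"hand":-1},
    {"translation":[0,0,-0.03],"yaw":0,"hand":-1},
    {"translation":[0,0,-0.045],"yaw":0,"hand":-1},
    {"translation":[0,0,-0.06],"yaw":0,"hand":-1},
    {"translation":[0,0,-0.075],"yaw":0,"hand":-1}
  ]
}}

```text
t: 13.35
eef_pos: [0.5038, 0.1655, 0.0639]
tcp_rot: [-0.174, -3.137, 0.0]
force: [-3.4, 0.4, 3.8]
grip_width: 0.0
finger_force: 1.9
```

Request:
{"api": "carry_out", "payload": {
  "moves": [
    {"translation":[0,0,-0.015],"yaw":0,"hand":-1},
    {"translation":[0,0,-0.03],"yaw":0,"hand":-1},
    {"translation":[0,0,-0.045],"yaw":0,"hand":-1},
    {"translation":[0,0,-0.06],"yaw":0,"hand":-1},
    {"translation":[0,0,-0.075],"yaw":0,"hand":-1}
  ]
}}

```text
t: 13.98
eef_pos: [0.5039, 0.1655, 0.0714]
tcp_rot: [0.174, 3.137, 0.0]
force: [-3.4, 0.5, 3.8]
grip_width: 0.0
finger_force: 2.2
```

Request:
{"api": "carry_out", "payload": {
  "moves": [
    {"translation":[0,0,-0.015],"yaw":0,"hand":-1},
    {"translation":[0,0,-0.03],"yaw":0,"hand":-1},
    {"translation":[0,0,-0.045],"yaw":0,"hand":-1},
    {"translation":[0,0,-0.06],"yaw":0,"hand":-1},
    {"translation":[0,0,-0.075],"yaw":0,"hand":-1}
  ]
}}

```text
t: 14.6
eef_pos: [0.5043, 0.1655, 0.079]
tcp_rot: [0.174, 3.136, 0.0]
force: [0.2, -2.5, 4.8]
grip_width: 0.0
finger_force: 2.1
```

Request:
{"api": "carry_out", "payload": {
  "moves": [
    {"translation":[0,0,-0.01],"yaw":0,"hand":-1},
    {"translation":[0,0,-0.02],"yaw":0,"hand":-1},
    {"translation":[0,0,-0.03],"yaw":0,"hand":-1},
    {"translation":[0,0,-0.04],"yaw":0,"hand":-1},
    {"translation":[0,0,-0.05],"yaw":0,"hand":-1}
  ]
}}

```text
t: 15.22
eef_pos: [0.5041, 0.1656, 0.0839]
tcp_rot: [0.174, 3.136, 0.0]
force: [3.6, 0.0, 4.1]
grip_width: -0.0001
finger_force: 2.1
```

Request:
{"api": "carry_out", "payload": {
  "moves": [
    {"translation":[0,0,-0.01],"yaw":0,"hand":-1},
    {"translation":[0,0,-0.02],"yaw":0,"hand":-1},
    {"translation":[0,0,-0.03],"yaw":0,"hand":-1},
    {"translation":[0,0,-0.04],"yaw":0,"hand":-1},
    {"translation":[0,0,-0.05],"yaw":0,"hand":-1}
  ]
}}

```text
t: 15.85
eef_pos: [0.5033, 0.1654, 0.0886]
tcp_rot: [-0.174, -3.136, 0.001]
force: [0.5, -0.4, 0.1]
grip_width: 0.0004
finger_force: 0.0
```

Request:
{"api": "carry_out", "payload": {
  "moves": [
    {"translation":[0,0,-0.01],"yaw":0,"hand":-1},
    {"translation":[0,0,-0.02],"yaw":0,"hand":-1},
    {"translation":[0,0,-0.03],"yaw":0,"hand":-1},
    {"translation":[0,0,-0.04],"yaw":0,"hand":-1},
    {"translation":[0,0,-0.05],"yaw":0,"hand":-1}
  ]
}}

```text
t: 16.48
eef_pos: [0.5038, 0.1655, 0.0938]
tcp_rot: [-0.174, -3.137, 0.0]
force: [0.9, -0.3, -0.9]
grip_width: -0.0002
finger_force: 0.0
```

Contact is gone and the lid is down. I'll retreat and check.

Request:
{"api": "carry_out", "payload": {
  "moves": [
    {"translation":[0,0,-0.4],"yaw":0,"hand":-1},
    {"translation":[0,0,-0.9],"yaw":0,"hand":-1},
    {"translation":[0.3,0,-1],"yaw":0,"hand":-1},
    {"translation":[0.5,0,-1],"yaw":0,"hand":-1},
    {"translation":[0.5,0,-1],"yaw":0,"hand":-1}
  ]
}}

```text
t: 17.1
eef_pos: [0.4531, 0.1711, 0.1941]
tcp_rot: [-0.173, -3.137, 0.0]
force: [0.1, -0.5, -1.0]
grip_width: -0.0001
finger_force: 0.0
```

```bash
python3 -c "
from h import *
a=np.load('scene1.npz');b=snap('scene','s4');W0=world(dict(a));W=world(b);z=W0[...,2]
m=(z>.095)&(z<.12)&(abs(W0[...,0]-.668)<.08)&(abs(W0[...,1]-.145)<.1);print(m.sum(),'lid height',np.median(z[m]),np.median(W[...,2][m]), np.abs(W[...,2]-z)[m].max())
cv2.imwrite('pics/s4c.png',cv2.resize(b['frame'][130:310,250:500],None,fx=3,fy=3)[:,:,::-1]);print(get_state()['t'])"
```

```text
1981 lid height 0.11156356647984227 0.111492435494698 1.196348573772011
17.15
```

View pics/s4c.png

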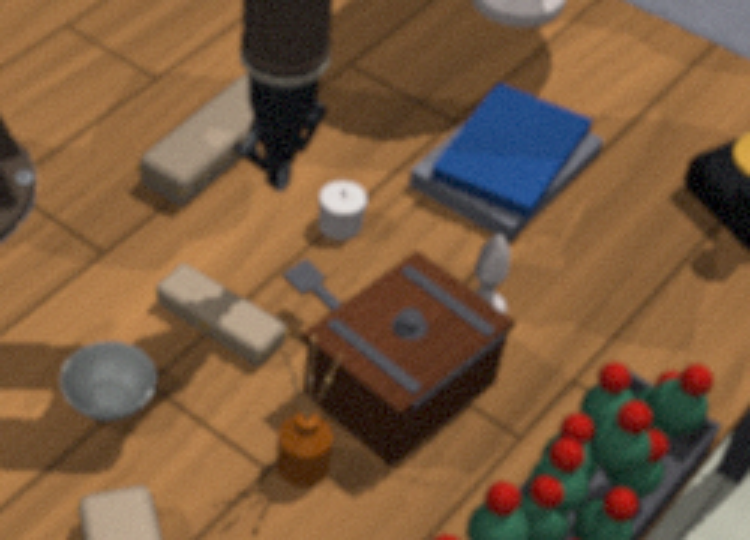

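The lid is shut (crop (410,325), height 111.5 mm as at the start), the lever is up at (305,275), the case is clear at (220,310), and nothing else has moved.

```bash
python3 -c "
from station import *
print(finish_job())"
```

```text
the job is handed in; nothing more can be done
None
```

I slid the case clear of the lever, pressed the lever to its stop, held the lid wide open for about 3 s and let it down slowly until shut; nothing else appears to have moved, and the job was handed in at about 17 s.

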